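Take the pressure roller out of the tube labeller

ROBOT

A 6-joint arm with a two-finger parallel gripper is mounted at the origin on the work surface. World frame = base frame: x ahead of the robot, y to its left, z up, the work surface at z = 0. Lengths are in mm, angles in rad, forces in N, time in s.
With the tool pointing down it reaches from about 275 to 750 mm from the base axis. Payload 10.2 kg.
Tool frame: the origin (TCP) lies at the very end of the fingers, on their centre line; the grasp point (between the pads) lies 19 mm behind it (arm.pinch_z is the distance from the TCP to the grasp point, in mm); z points along the fingers, y is the line along which they close (so a half turn about z gives the same grasp; the last joint's range is limited). The gripper opens to 85 mm and grips with 20 to 120 N. Pads are 22 mm wide; open, the fingers measure 114 mm over their backs; the gripper's body (76 mm by 85 mm) begins 54 mm behind the grasp point. The pads swing forward as they close: fully open they stand 13 mm farther back than shut.
Start: joints at [-1.554, 0.313, 1.498, -0, 1.331, -0.223], TCP at [124.678, -509.986, 198.894] pointing down, gripper open.
Joint ranges: [-2.94, 2.94], [-0.97, 2.17], [0.19, 2.56], [-1.23, 4.37], [0.02, 3.11], [-2.88, 2.88]. Speed limits (rad/s): [2.39, 2.39, 3.01, 3.14, 3.14, 3.14].

INTERFACE

Orientations are given as a rotation vector (axis times angle).
In Python, from plant import status, viewer, ticket, arm gives the robot as it stands.
- The arm moves only by the tool step_arm, never from a script. Its argument "targets" is a list that holds one entry, the list of rows, each a list of 7 numbers: the turn, a rotation vector about the tool's x, y, z in rad, then the shift along the tool's x, y, z in cm, then the opening, from -1 (shut) to 1 (fully open). In form: [[[ax, ay, az, x, y, z, gripper], ...]]. A call has 1 to 12 rows; each row shifts and turns the commanded pose from where the row before left it, along the tool's axes as they then stand; what a row does not reach is not made up. A row lasts 1/12 s, in which the tool goes at most 41.7 mm and 7.16 degrees, less where a joint would pass 70% of its speed; a pose out of reach is approached as far as the arm can. A call is refused whole if a number of a shift passes 4.17 or a number of a turn 0.125, either way. A call with a gripper value outside its range is refused whole. The fingers move at their own pace and stop on an object; "grip_force" is the grip in N (left out, the last holds). Time passes only in rows, so rows that do not move let the fingers close. It gives the time, the measured TCP pose, the force, the opening and the grip force at its end, in the units of the state.
- status.observe(): the state, without advancing time (a new reading comes with each control period).
- viewer.snapshot(name): name is "side" or "top" or "wrist"; returns the picture (384x512x3 uint8, red, green, blue); there is no depth.
- viewer.get_calibration(name): a dict with "intrinsics" (3x3 intrinsics, pixels), "rvec" (rotation vector, rad) and "tvec" (3), from world to camera coordinates, as OpenCV has them. Camera axes: x right, y down, z forward; pixel columns grow to the right and rows downward; lengths in mm; the calibration is good to about 2 mm. A picture is of the moment at which its call begins: read the wrist's pose just before it. get_calibration takes no time and is no camera call; for the wrist camera it gives the pose at the moment of the call.
- ticket.finish_job(): hands the job in; it is judged then, once.
The state is a dict: "time_s": time; "joint_positions": joint angles; "dq": joint speeds; "joint_torque": joint torques, N m; "eef_pos": TCP position; "eef_rot": TCP orientation; "force": force on the tool from outside, world axes, zero at the start; "ft_torque": the same for the moment, N m; "gripper_width": opening from 0.0 (shut) to 1.0 (fully open); "grasp_force": force on a finger pad.
Only numpy, scipy, OpenCV 4.12 (cv2) and the standard library are available. Lean on these libraries where they do the work, as an engineer would, in place of code of your own. Each camera call takes 0.05 s, during which the arm holds its last target. There are 200 camera calls.

TASK

Take the rubber roller out of the tube labelling unit for cleaning: flip the black-handled cam lever fully back to open it, then feel the roller forward along its slots and lower it out through the open mouths underneath, without forcing it. Lay it centred in the two V saddles of the white cradle, without letting it fall on the bench, and leave the lever open and the tube rack, jar and tip box where they are.

Things in the scene. Friction and masses are not known exactly. Their poses are not given: they have to be found in the camera images.
- unit: Grey and aluminium labelling unit, fixed; origin on the bench below the resting axle. x points to its back (away from the robot), y along the axle to the left, z up. Two cheeks 10 mm thick, inner faces at y +-69 mm, each a post behind a slot (x +7 to +57 mm) and an arm above it. White housing from x +82 mm, 100 mm tall. Between the cheeks it is free down to a tube trough 34 mm above the bench.
- slot_rest (a point): Axle line, midway between the cheeks, 125 mm above the bench, in the unit's axes: here the roller's centre rests at the start. In each slot the axle lies in a pocket; a 3 mm high crest stands in front (x -6.5 to -9.5 mm). The axle can be lifted at most 7 mm, to the arm. In front of the crest, level with the pocket: a steel sill, a mouth open downwards, a 14 mm land, then a full-height stop.
- mouth_range (a point): 28 mm ahead (-x) of slot_rest: middle of the range where the mouths may be. Sill, mouth, land and stop are one steel adjuster for both slots, clamped anew each time up to 11 mm either way: find it by feel. The mouth is 15 mm wide, the axle 10 mm. Raised and moved forward over the mouth, the axle meets the stop with its centre 16.5 mm ahead of the mouth's centre.
- front_ends (a point): Midway between the front ends of the two arms, 67 mm ahead of slot_rest and 20 mm above it; arms are 16 mm high, tops 28 mm above the axle line. The stop may reach 67 mm ahead of slot_rest too. Sill, land and stop undersides are 15 mm below the axle line: with its centre over 20 mm below the line the axle is free and can pass forward under stop and arms.
- roller_mid (a point): Centre of the roller (loose, about 0.35 kg): a dark rubber cylinder 40 mm in diameter and 130 mm long, y along its axis, with a 10 mm steel axle standing out to +-96 mm. It has 4 mm of play at each end between the cheeks.
- lever (a joint): Cam lever outside the left (+y) cheek. 0 closed: handle forward and 45 degrees up, a steel pawl hanging in front of the axle's left end. Grows as the handle swings up and over to the back; end stop at 1.9 rad (handle back, 26 degrees above level). The pawl clears the axle from 1.65 rad on. Stiff pivot (about 0.3 N m); it stays where it is left.
- lever_pivot (a point): Pivot of the cam lever, axis along the unit's y; it lies at x -12, y +87, z +18 mm from slot_rest in the unit's axes. It carries the lever's own turning axes.
- lever_grip (a point): Middle of the lever's black handle, 70 mm from the pivot; the handle is 12 mm thick (along y), 16 mm deep and 40 mm long, in line with the pivot.
- cradle_seat (a point): Where the roller's centre belongs in the white cradle (fixed): 50 mm above the bench, y along the saddles' axis (either way round), z up. Two 90-degree V saddles 12 mm thick at y +-46 mm, tops 47 mm above the bench; between them a gap of 80 mm over an 8 mm base plate 90 by 150 mm. The cradle stands left or right of the unit, the tube rack on the other side.
- tube_rack: White rack of capped tubes, 56 mm by 166 mm (y), 103 mm tall, loose; origin under its centre. Not to be disturbed.
- specimen_jar: Clear jar 56 mm in diameter, 75 mm tall, loose; origin under its centre. Not to be disturbed.
- tip_box: Blue pipette-tip box 120 by 85 mm, 60 mm tall, loose; origin under its centre. Not to be disturbed.
Things that resemble listed ones, but are neither listed nor needed, are in the scene too. What is meant by the part that bears roller_mid is not green or yellow, and is the smaller of those in its own colour.

How it is judged:
By the outcome, as a careful person would: the job done as asked, in the order asked, and still so for the second after the job is handed in, with the robot touching nothing.
It also fails if it takes over 67 s, if anything falls off the work surface, if the arm or the gripper's body presses on something with over 40 N, if the wrist force passes 120 N, or if a joint passes its speed limit or range.

## Working session

There is one attempt and no reset: what is moved stays moved. The work goes in short steps, Python scripts to look and compute and a tool call to move; the robot and the scene stay as the last step left them, time stands still between calls to the robot, and variables do not carry over. Pictures are saved under pics/ and viewed, at most 10 in all, crops included, and the job is handed in when it is done.

Besides the shell and the picture viewer there is one more tool, called after ">>>" by a JSON object that holds its "method" and its "body". step_arm: Moves the arm, as the interface text tells. Its arguments: {"type":"object","properties":{"targets":{"type":"array","items":{"type":"array","items":{"type":"array","items":{"type":"number"}}}},"grip_force":{"type":"number"}},"required":["targets"]}

```bash
ls; mkdir -p pics; python3 - <<'E'
from plant import status,viewer,arm
import cv2,numpy as np
print(status.observe()); print([a for a in dir(arm) if a[0]!='_'])
for n in ("top","side"):
    im=viewer.snapshot(n); cv2.imwrite(f"pics/{n}0.png",cv2.resize(im[:,:,::-1],(800,600),interpolation=cv2.INTER_CUBIC)); np.save(f"pics/{n}0.npy",im)
    c=viewer.get_calibration(n); print(n,c)
E
```

```text
pics
{'time_s': 0.0, 'joint_positions': array([-1.55438847e+00,  3.13436283e-01,  1.49844186e+00,  8.81860572e-06,
        1.33097964e+00, -2.23387876e-01]), 'dq': array([-2.05024739e-03, -5.93905337e-04, -5.85472346e-04,  8.65676426e-04,
        5.22210347e-04,  7.34964483e-05]), 'joint_torque': array([-7.18748906e-04, -4.12264788e+01, -2.59738630e+01, -2.46500749e-04,
        4.18260592e-03, -1.77246676e-06]), 'eef_pos': array([ 124.68159231, -509.67771917,  198.34031532]), 'eef_rot': array([-3.11779064e+00, -3.75614755e-01, -2.18590205e-04]), 'force': array([-0.23040159,  0.36772006,  0.9057182 ]), 'ft_torque': array([ 0.0584241 , -0.02996462, -0.04789377]), 'grasp_force': 0.0, 'gripper_width': 1.0012105182320943}
['IKError', 'pinch_z']
top {'intrinsics': array([[487.96793205,   0.        , 254.83359353],
       [  0.        , 487.96793205, 191.83615955],
       [  0.        ,   0.        ,   1.        ]]), 'rvec': array([ 2.13890428, -2.14008063,  0.14120372]), 'tvec': array([ 102.00443541,  493.59480467, 1789.89087607])}
side {'intrinsics': array([[443.13014216,   0.        , 257.7386265 ],
       [  0.        , 443.13014216, 188.35651342],
       [  0.        ,   0.        ,   1.        ]]), 'rvec': array([ 0.36562743, -2.69719932,  1.355604  ]), 'tvec': array([ 464.94042003,  130.91041813, 1567.56996818])}
```

View pics/top0.png

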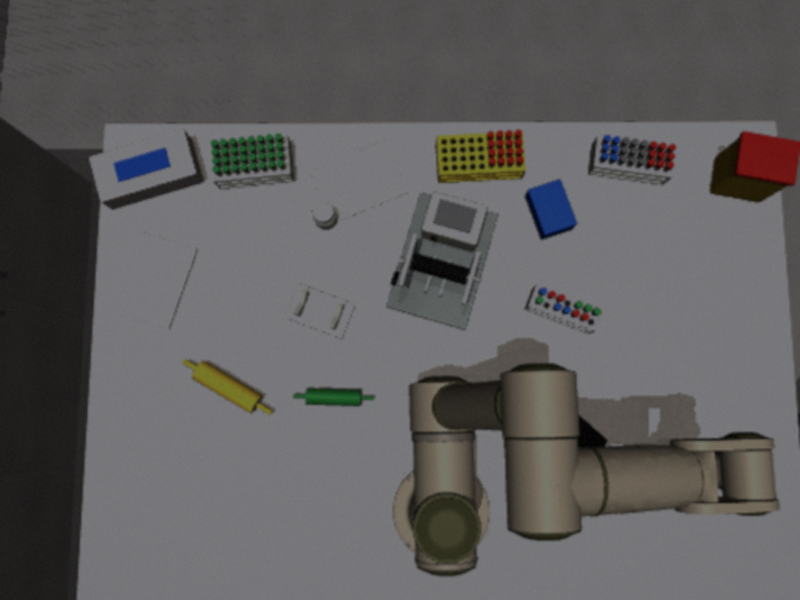

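View pics/side0.png

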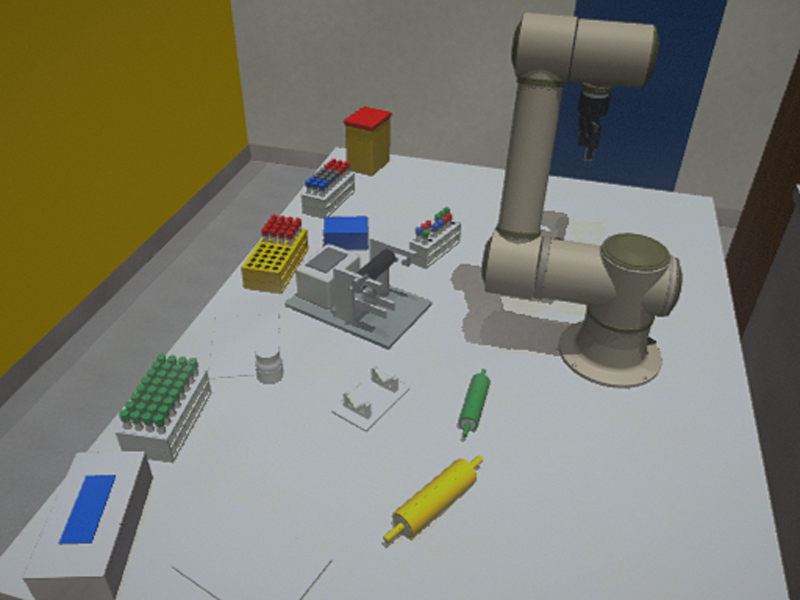

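The top view shows the unit at (440,265), with the dark roller at (443,260) between its cheeks and the black lever handle at (395,275). The cradle is at (320,310), the rack at (565,310), the jar at (323,215) and the tip box at (550,208). The side view agrees: the unit is at (360,280), the cradle at (370,395) on its left, and the green and yellow rollers are decoys.

```bash
cat > h.py <<'E'
import numpy as np,cv2
from scipy.spatial.transform import Rotation as R
from plant import status,viewer
def cal(n):
    c=viewer.get_calibration(n); return np.array(c["intrinsics"]),cv2.Rodrigues(np.array(c["rvec"],float))[0],np.array(c["tvec"],float).ravel()
def ray(c,uv):
    K,r,t=c; d=r.T@np.linalg.solve(K,[uv[0],uv[1],1.]); return -r.T@t,d
def onz(c,uv,z):
    o,d=ray(c,uv); return o+d*(z-o[2])/d[2]
def tri(c1,p1,c2,p2):
    A=np.zeros((3,3));b=np.zeros(3)
    for c,p in((c1,p1),(c2,p2)):
        o,d=ray(c,p); d/=np.linalg.norm(d); M=np.eye(3)-np.outer(d,d); A+=M;b+=M@o
    return np.linalg.solve(A,b)
def px(c,P):
    K,r,t=c; q=K@(r@np.asarray(P,float)+t); return q[:2]/q[2]
E
python3 - <<'E'
from h import *
c=cal("top"); im=np.load("pics/top0.npy"); s=.64
for n,p,z in (("roller",(443,260),140),("handle",(396,276),180),("cradle",(321,310),8),("rack",(565,308),100),("jar",(323,213),75),("tip",(552,209),60)):
    print(n,onz(c,np.array(p)*s,z).round())
# dark blob
sub=im[150:200,240:315].max(2)
m=np.zeros(im.shape[:2],np.uint8); m[150:200,240:315]=(sub<45)*255
for k in cv2.findContours(m,0,2)[0]:
    if cv2.contourArea(k)>15: 
        r=cv2.minAreaRect(k); print(r, [onz(c,q,140).round() for q in cv2.boxPoints(r)])
E
```

```text
roller [570.  -2. 140.]
handle [526. 105. 180.]
cradle [473. 290.   8.]
rack [ 465. -283.  100.]
jar [698. 281.  75.]
tip [ 710. -268.   60.]
((252.54998779296875, 177.85000610351562), (2.8460497856140137, 8.221921920776367), 18.43494987487793) [array([516., 118., 140.]), array([544., 109., 140.]), array([541.,  99., 140.]), array([513., 108., 140.])]
((281.1500244140625, 170.0500030517578), (37.631099700927734, 17.076295852661133), 18.43494987487793) [array([549.,  80., 140.]), array([608.,  61., 140.]), array([564., -66., 140.]), array([506., -46., 140.])]
((286.9433898925781, 154.6981201171875), (33.24125671386719, 3.5713744163513184), 15.945395469665527) [array([623.,  45., 140.]), array([635.,  41., 140.]), array([602., -73., 140.]), array([589., -69., 140.])]
```

```bash
cat >> h.py <<'E'
def pose():
    s=status.observe(); return np.array(s["eef_pos"]),R.from_rotvec(s["eef_rot"]),s
def to(P,yaw=None):
    """print shift (cm, tool axes) and turn about tool z to bring TCP to P with tool-y at world angle yaw (mod pi)"""
    p,r,s=pose(); d=r.inv().apply(np.asarray(P,float)-p)/10
    print("TCP",p.round(1),"shift cm",d.round(2),"rows>=",np.ceil(np.linalg.norm(d)/4.1))
    z=r.apply([0,0,1]); y=r.apply([0,1,0]); a=np.arctan2(y[1],y[0]); print("z axis",z.round(4),"tool y ang",a.round(3),"j6",s["joint_positions"][5].round(3))
    if yaw is not None:
        e=(yaw-a+np.pi/2)%np.pi-np.pi/2; print("turn z (tool)",round(-e,3),"rows",np.ceil(abs(e)/.124))
E
python3 - <<'E'
from h import *
p,r,s=pose(); K,rc,t=cal("wrist")
print("cam in tool",r.inv().apply(-rc.T@t-p), "cam axes in tool\n",(r.inv().as_matrix()@rc.T).round(3),K[0,0])
yu=np.arctan2(.945,.33)
to((450,60,440),yu)
E
```

```text
cam in tool [ 7.55198992e+01 -1.12695332e-01 -1.75043605e+02] cam axes in tool
 [[-0.001 -0.956 -0.294]
 [ 1.    -0.001  0.   ]
 [-0.001 -0.294  0.956]] 294.81731276472647
TCP [ 124.7 -509.7  198.4] shift cm [ 45.14 -47.64 -24.09] rows>= 18.0
z axis [-0.      0.0012 -1.    ] tool y ang -1.331 j6 -0.223
turn z (tool) 0.576 rows 5.0
```

>>> {"method": "step_arm", "body": {"targets": [[[0, 0, 0.115, 0, 0, -2.6, 1], [0, 0, 0.115, 0, 0, -2.6, 1], [0, 0, 0.115, 0, 0, -2.6, 1], [0, 0, 0.115, 0, 0, -2.6, 1], [0, 0, 0.115, 0, 0, -2.6, 1], [0, 0, 0, 1.11, -3.41, 0, 1], [0, 0, 0, 1.11, -3.41, 0, 1], [0, 0, 0, 1.11, -3.41, 0, 1], [0, 0, 0, 1.11, -3.41, 0, 1], [0, 0, 0, 1.11, -3.41, 0, 1], [0, 0, 0, 1.11, -3.41, 0, 1], [0, 0, 0, 1.11, -3.41, 0, 1]]]}}

```text
time_s: 1.1
eef_pos: [277.2, -308.5, 328.7]
eef_rot: [-3.097, 0.525, 0.0]
force: [0.5, -0.0, -0.4]
gripper_width: 0.998
grasp_force: 0.0
```

>>> {"method": "step_arm", "body": {"targets": [[[0, 0, 0, 1.11, -3.41, 0, 0.2], [0, 0, 0, 1.11, -3.41, 0, 0.2], [0, 0, 0, 1.11, -3.41, 0, 0.2], [0, 0, 0, 1.11, -3.41, 0, 0.2], [0, 0, 0, 1.11, -3.41, 0, 0.2], [0, 0, 0, 1.11, -3.41, 0, 0.2], [0, 0, 0, 1.11, -3.41, 0, 0.2], [0, 0, 0, 1.11, -3.41, 0, 0.2], [0, 0, 0, 1.11, -3.41, 0, 0.2], [0, 0, 0, 1.11, -3.41, 0, 0.2], [0, 0, 0, 1.11, -3.41, 0, 0.2], [0, 0, 0, 0, 0, 0, 0.2]]]}}

```text
time_s: 2.1
eef_pos: [517.1, 8.1, 327.7]
eef_rot: [-3.097, 0.516, 0.003]
force: [0.3, 0.0, -0.3]
gripper_width: 0.6
grasp_force: 0.0
```

>>> {"method": "step_arm", "body": {"targets": [[[0, 0, 0, 1.11, -3.41, 0, 0.2], [0, 0, 0, 1.11, -3.41, 0, 0.2], [0, 0, 0, 0, 0, 0, 0.2], [0, 0, 0, 0, 0, 0, 0.2]]]}}

```text
time_s: 2.43
eef_pos: [558.9, 61.7, 327.9]
eef_rot: [3.098, -0.521, -0.003]
force: [-1.1, -0.2, 0.2]
gripper_width: 0.605
grasp_force: 0.0
```

```bash
python3 - <<'E'
from h import *
p,r,s=pose(); print(p,s["eef_rot"],s["time_s"],np.abs(s["dq"]).max())
c=viewer.get_calibration("wrist"); im=viewer.snapshot("wrist"); np.save("pics/w1.npy",im)
np.savez("pics/w1c.npz",**c)
cv2.imwrite("pics/w1.png",cv2.resize(im[:,:,::-1],(800,600),interpolation=cv2.INTER_CUBIC))
E
```

```text
[558.86591452  61.73305388 327.85553976] [ 3.09778342e+00 -5.21086414e-01 -2.89825479e-03] 2.4333 0.03779555974815866
```

View pics/w1.png

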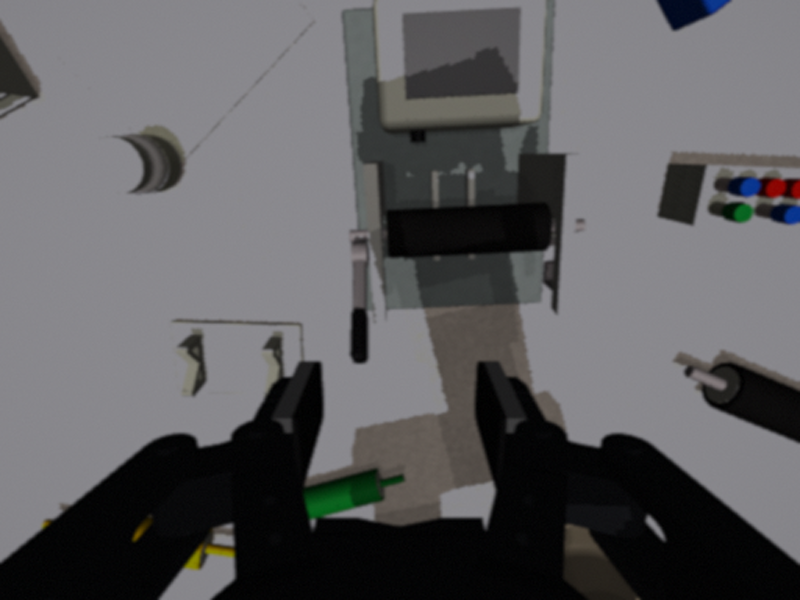

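The wrist view shows the roller from (387,233) to (550,227), the lever handle at (359,335) and the cradle saddles at (192,362) and (273,360). The larger dark roller at the right is a decoy.

```bash
python3 - <<'E'
from h import *
im=np.load("pics/w1.npy"); z=np.load("pics/w1c.npz"); c=(z["intrinsics"],cv2.Rodrigues(z["rvec"])[0],z["tvec"].ravel())
def blob(u0,u1,v0,v1,th=30):
    m=np.zeros(im.shape[:2],np.uint8); m[v0:v1,u0:u1]=(im[v0:v1,u0:u1].max(2)<th)*255
    m=cv2.morphologyEx(m,cv2.MORPH_OPEN,np.ones((5,5),np.uint8))
    k=max(cv2.findContours(m,0,2)[0],key=cv2.contourArea); return cv2.minAreaRect(k)
r=blob(235,365,120,175); q=cv2.boxPoints(r); print(r)
q=q[np.argsort(q[:,0])]; L=q[:2].mean(0);Rr=q[2:].mean(0)
A=onz(c,L,125);B=onz(c,Rr,125); print("roller ends",A.round(1),B.round(1),"len",np.linalg.norm(A-B).round(1),"mid",((A+B)/2).round(1),"yaw y",np.arctan2(*(A-B)[[1,0]]).round(4))
W=(A+B)/2; y=(A-B)/np.linalg.norm(A-B); x=np.array([y[1],-y[0],0])
print("x",x.round(4))
hb=blob(215,245,190,240); print("handle",hb); H=onz(c,hb[0],192.5); d=H-W; print("handle in unit",d@x,d@y)
top=cal("top"); print("handle tri w/ top", (t:=tri(c,hb[0],top,(252.5,177.9))).round(1))
for nm,P in (("handle",[-61.5,87,67.5]),("frontendsL",[-67,74,28]),("frontR",[-67,-74,28]),("axleL",[0,96,0]),("axleR",[0,-96,0])):
    print(nm,px(c,W+P[0]*x+P[1]*y+np.array([0,0,P[2]]))/.64)
# roller in top view
print("roller top view", onz(top,(281.15,170.05),125).round(1))
# cradle crop
cr=cv2.resize(im[195:260,100:205][:,:,::-1],None,fx=7,fy=7,interpolation=cv2.INTER_CUBIC); cv2.imwrite("pics/cr.png",cv2.convertScaleAbs(cr,alpha=1.3))
E
```

```text
((300.2354736328125, 142.95779418945312), (40.06619644165039, 107.37740325927734), 85.03025817871094)
roller ends [575.6  67.4 125. ] [542.1 -65.4 125. ] len 137.0 mid [558.8   1.  125. ] yaw y 1.3237
x [ 0.9696 -0.2446  0.    ]
handle ((229.5, 214.0), (32.0, 7.0), 90.0)
handle in unit -62.5471635460154 92.3202908607913
handle tri w/ top [519.6 107.1 188.8]
handle [365.74394045 332.43736149]
frontendsL [385.73572837 319.16961221]
frontR [569.8659152  304.02406107]
axleL [352.32180573 233.52773752]
axleR [586.62671019 213.1534009 ]
roller top view [559.4   6.3 125. ]
```

View pics/cr.png

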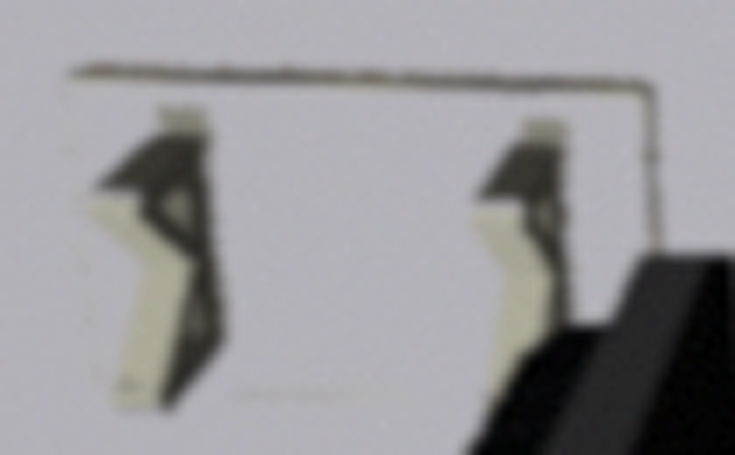

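```bash
python3 - <<'E'
from h import *
im=np.load("pics/w1.npy"); z=np.load("pics/w1c.npz"); c=(z["intrinsics"],cv2.Rodrigues(z["rvec"])[0],z["tvec"].ravel())
g=im.max(2).astype(float); print(g[120:172:3,300].astype(int), g[147,236:262:2].astype(int), g[147,340:366:2].astype(int))
cols=range(256,345,2); mid=[];ed=[]
for u in cols:
    v=np.where(g[120:175,u]<28)[0]+120; 
    # longest run
    runs=np.split(v,np.where(np.diff(v)>1)[0]+1); k=max(runs,key=len); mid.append((k[0]+k[-1])/2); ed.append((k[0],k[-1]))
f=np.polyfit(cols,mid,1); print("fit",f,ed[::8])
f1=np.polyfit(cols,[e[0] for e in ed],1);f2=np.polyfit(cols,[e[1] for e in ed],1);print(f1,f2)
v=lambda u:f[0]*u+f[1]
row=lambda u0,u1,s:None
for uL,uR in ((247.7,352.3),):
    A=onz(c,(uL,v(uL)),125);B=onz(c,(uR,v(uR)),125)
    print(A,B,np.linalg.norm(A-B),(A+B)/2,np.arctan2(*(A-B)[[1,0]]))
    W=(A+B)/2; y=(A-B)/np.linalg.norm(A-B); x=np.array([y[1],-y[0],0])
    for nm,P in (("handle",[-61.5,87,67.5]),("frontendsL",[-67,74,28]),("frontR",[-67,-74,28]),("axleL",[0,96,0]),("axleR",[0,-96,0])):
        print(nm,px(c,W+P[0]*x+P[1]*y+np.array([0,0,P[2]]))/.64)
E
```

```text
[92 92 90 75 27  7  8 11 11 13 12 10 10  3 33 61 49 47] [99 97 90 81 58 54 22  4  7  6  6  8 12] [  5  10  12  13  12  13  37  72  34  46 120 141 141]
fit [-6.00131752e-02  1.64570619e+02] [(np.int64(134), np.int64(163)), (np.int64(133), np.int64(163)), (np.int64(132), np.int64(163)), (np.int64(132), np.int64(161)), (np.int64(131), np.int64(161)), (np.int64(129), np.int64(159))]
[-6.67325428e-02  1.51619763e+02] [-5.32938076e-02  1.77521476e+02]
[572.6381308   67.11901644 125.        ] [536.32062209 -62.19219466 125.        ] 134.3143728516663 [554.47937645   2.46341089 125.        ] 1.2969963311335118
handle [363.33264789 335.54556469]
frontendsL [383.39331982 322.39181544]
frontR [566.92454418 311.95843286]
axleL [352.18259194 236.00599695]
axleR [585.81566365 221.98493448]
```

```bash
python3 - <<'E'
from h import *
to((516.3,107,182),1.30)
E
```

```text
TCP [558.5  60.9 328.4] shift cm [-5.48 -2.98 14.64] rows>= 4.0
z axis [-1.2e-03 -2.0e-04 -1.0e+00] tool y ang -1.905 j6 1.806
turn z (tool) -0.064 rows 1.0
```

>>> {"method": "step_arm", "body": {"targets": [[[0, 0, -0.064, 0, 0, 0, 0.2], [0, 0, 0, -2.64, -1.66, 0, 0.2], [0, 0, 0, -2.65, -1.67, 0, 0.2], [0, 0, 0, 0, 0, 2.5, 0.2], [0, 0, 0, 0, 0, 2.5, 0.2], [0, 0, 0, 0, 0, 2.5, 0.2], [0, 0, 0, 0, 0, 2, 0.2], [0, 0, 0, 0, 0, 1.5, 0.2], [0, 0, 0, 0, 0, 1, 0.2], [0, 0, 0, 0, 0, 0, 0.2], [0, 0, 0, 0, 0, 0, 0.2]]]}}

```text
time_s: 3.4
eef_pos: [516.7, 106.7, 209.6]
eef_rot: [3.113, -0.426, 0.001]
force: [-0.2, 0.6, 0.6]
gripper_width: 0.599
grasp_force: 0.0
```

```bash
python3 - <<'E'
from h import *
to((516.3,107,182),1.30)
im=viewer.snapshot("wrist"); cv2.imwrite("pics/w2.png",cv2.resize(im[:,:,::-1],(800,600),interpolation=cv2.INTER_CUBIC))
E
```

```text
TCP [516.7 106.7 209.6] shift cm [-0.04 -0.02  2.76] rows>= 1.0
z axis [ 6.e-04 -1.e-04 -1.e+00] tool y ang -1.843 j6 1.824
turn z (tool) -0.001 rows 1.0
```

View pics/w2.png

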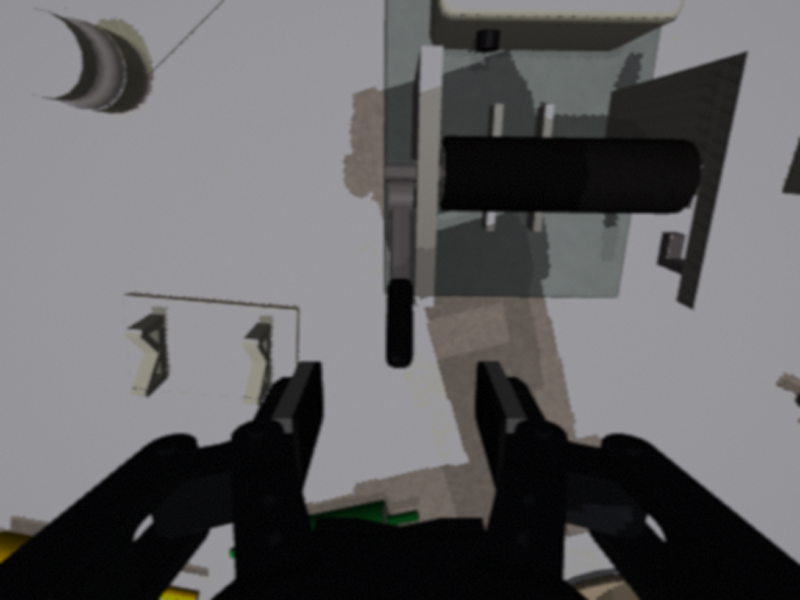

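The handle at (400,322) lies centred between the fingers, and the roller's edges run level in the picture, so the yaw is right. I'll go down and grip.

>>> {"method": "step_arm", "body": {"targets": [[[0, 0, 0, 0, 0, 1.4, 0.2], [0, 0, 0, 0, 0, 1.4, 0.2], [0, 0, 0, 0, 0, 0, -1], [0, 0, 0, 0, 0, 0, -1], [0, 0, 0, 0, 0, 0, -1], [0, 0, 0, 0, 0, 0, -1], [0, 0, 0, 0, 0, 0, -1], [0, 0, 0, 0, 0, 0, -1], [0, 0, 0, 0, 0, 0, -1]]], "grip_force": 25}}

```text
time_s: 4.2
eef_pos: [516.7, 107.3, 181.2]
eef_rot: [-3.113, 0.425, -0.001]
force: [-0.2, 0.9, 0.5]
gripper_width: -0.002
grasp_force: 0.0
```

```bash
python3 - <<'E'
from h import *
a=viewer.snapshot("wrist");b=viewer.snapshot("side")
b=cv2.resize(b[120:250,180:300],None,fx=4.5,fy=4.5,interpolation=cv2.INTER_CUBIC)[:585,:400]
a=cv2.resize(a[100:384,180:330],None,fx=2,fy=2)
o=np.zeros((590,800,3),np.uint8); o[:568,:300]=a; o[:585,300:700]=b; cv2.imwrite("pics/w3.png",cv2.convertScaleAbs(o[:,:,::-1],alpha=1.5))
E
```

```text
(no output)
```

View pics/w3.png

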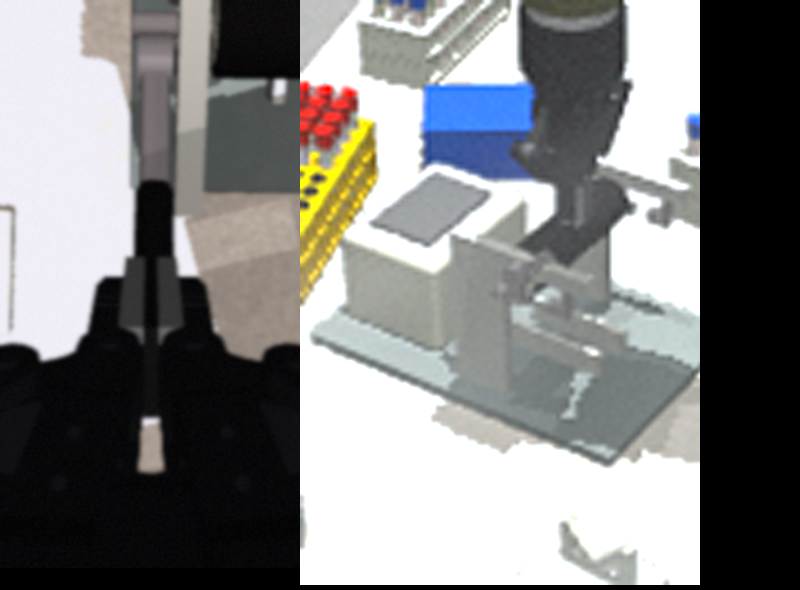

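```bash
python3 - <<'E'
from h import *
p,r,s=pose(); c=cal("wrist"); print(p,s["gripper_width"],s["force"])
print("TCP px",px(c,p), px(c,p+[0,0,19]))
W=np.array([555.4,5.6,125]); x=np.array([.963,-.27,0]);y=np.array([.27,.963,0]);u=lambda P:W+P[0]*x+P[1]*y+np.array([0,0,P[2]])
print("tcp in unit",(p-W)@x,(p-W)@y)
for rr in (50,70,90): print(rr,px(c,u([-12-.707*rr,87,18+.707*rr])))
print("pivot",px(c,u([-12,87,18])),"frontL",px(c,u([-67,74,28])),px(c,u([-67,74,12])),"rollerL",px(c,u([0,65,0])))
E
```

```text
[516.66187737 107.29450031 181.03447803] 0.0007627260136651703 [-0.09322914 -0.33047219  0.6448337 ]
TCP px [255.61439649 220.67281754] [255.69529009 233.68129553]
tcp in unit -64.76232717196984 87.47251068620888
50 [256.37232194 193.63413987]
70 [256.41897636 223.24546271]
90 [256.4708307  256.15715351]
pivot [256.27387436 131.14994816] frontL [273.79442312 208.37263447] [272.54661975 201.10309606] rollerL [285.16217109 112.65250231]
```

```bash
python3 - <<'E'
from h import *
c=cal("wrist"); K,rr,t=c
# camera at w2: 28.6 mm higher
t2=t-rr@np.array([0,0,28.6]); c2=(K,rr,t2)
W=np.array([555.4,5.6,125]); x=np.array([.963,-.27,0]);y=np.array([.27,.963,0]);u=lambda P:W+P[0]*x+P[1]*y+np.array([0,0,P[2]])
for r0 in (50,70,90):
  for e in (-8,8): print(r0,e,px(c2,u([-12-.707*r0+.707*e,87,18+.707*r0+.707*e])),px(c,u([-12-.707*r0+.707*e,87,18+.707*r0+.707*e])))
# plane unit y=87 intersections
def ony(c,uv,yy):
    o,d=ray(c,uv); s=(yy-(o-W)@y)/(d@y); q=o+s*d-W; return q@x,q[2]
z=np.load("pics/w1c.npz"); c1=(z["intrinsics"],cv2.Rodrigues(z["rvec"])[0],z["tvec"].ravel())
# handle ends in w1: native v 198..230, w2: 179..235 -> triangulate
for nm,a,b in (("tip",(229.5,231),(255.5,235)),("base",(230.5,198),(256.5,179))):
    P=tri(c1,a,c2,b)-W; print(nm,P@x,P@y,P[2]+125)
E
```

```text
50 -8 [256.12510973 186.64970377] [256.30461902 199.14381315]
50 8 [256.23501925 175.85655826] [256.44534508 187.69150748]
70 -8 [256.15325899 211.14485776] [256.34605061 227.90139107]
70 8 [256.27038659 201.59037557] [256.49794776 218.20355037]
90 -8 [256.18401274 237.90641293] [256.39191381 259.73493262]
90 8 [256.30927169 229.88376551] [256.55667051 252.26551656]
tip -75.80269135930705 87.40997627519135 206.13244570002735
base -47.022555193784356 86.52750295923862 174.5073919309909
```

```bash
python3 - <<'E'
from h import *
p,r,s=pose(); c=cal("side")
W=np.array([555.4,5.6,125]); x=np.array([.963,-.27,0]);y=np.array([.27,.963,0]);u=lambda P:W+P[0]*x+P[1]*y+np.array([0,0,P[2]])
f=lambda P:(((px(c,P)-[180,120])*4.5)+[300,0]).round()
print("tcp",f(p),"grasp",f(p+[0,0,19]),"pivot",f(u([-12,87,18])),"h50",f(u([-47,87,53])),"h90",f(u([-75.6,87,81.6])),"frontL",f(u([-67,79,28])),"axleL",f(u([0,96,0])),"axleR",f(u([0,-96,0])))
E
```

```text
tcp [571. 255.] grasp [571. 234.] pivot [513. 274.] h50 [551. 250.] h90 [583. 230.] frontL [579. 281.] axleL [494. 294.] axleR [623. 178.]
```

The fingers shut without the handle between them, so it lies just behind them. I'll push it with the closed fingers, starting with a small nudge and watching the force.

>>> {"method": "step_arm", "body": {"targets": [[[0, 0, 0, 0.5, 0, 0, -1], [0, 0, 0, 0.5, 0, 0, -1], [0, 0, 0, 0.5, 0, 0, -1], [0, 0, 0, 0, 0, 0, -1]]]}}

```text
time_s: 4.63
eef_pos: [532.0, 102.9, 180.7]
eef_rot: [3.113, -0.425, 0.0]
force: [0.2, 0.3, -0.3]
gripper_width: 0.001
grasp_force: 0.0
```

```bash
python3 - <<'E'
from h import *
p,r,s=pose(); c=cal("wrist"); print(p,s["force"],s["gripper_width"])
im=viewer.snapshot("wrist"); b=viewer.snapshot("side")[150:200,210:280]
o=np.zeros((600,800,3),np.uint8); o[:480,:320]=cv2.resize(im[120:280,200:307],(320,480)); o[:350,320:800]=cv2.resize(b,(480,350),interpolation=cv2.INTER_CUBIC)
cv2.imwrite("pics/w4.png",cv2.convertScaleAbs(o[:,:,::-1],alpha=2.5))
E
```

```text
[531.98468777 102.85200071 180.69873925] [ 0.19655511  0.26099108 -0.29455745] 0.0007006555651488703
```

View pics/w4.png

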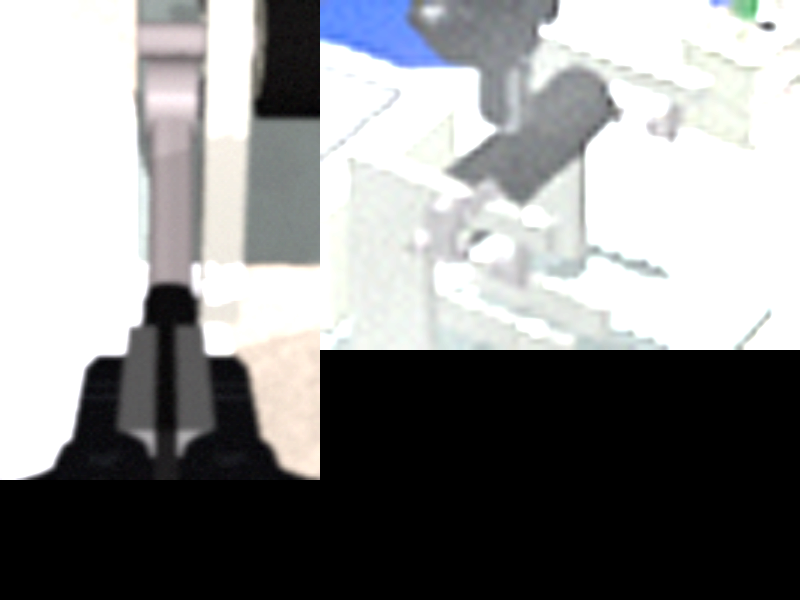

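>>> {"method": "step_arm", "body": {"targets": [[[0, 0, 0, 0, 0, 0.3, -1], [0, 0, 0, 0, 0, 0.3, -1], [0, 0, 0, 0, 0, 0.3, -1], [0, 0, 0, 0, 0, 0, -1]]]}}

```text
time_s: 5.07
eef_pos: [530.6, 103.3, 171.1]
eef_rot: [3.113, -0.425, -0.002]
force: [0.3, 0.3, -0.6]
gripper_width: -0.0
grasp_force: 0.0
```

>>> {"method": "step_arm", "body": {"targets": [[[0, 0, 0, 0, 0, 0.2, -1], [0, 0, 0, 0, 0, 0.2, -1], [0, 0, 0, 0, 0, 0, -1]]]}}

```text
time_s: 5.32
eef_pos: [531.2, 103.2, 167.9]
eef_rot: [-3.113, 0.425, -0.001]
force: [1.5, -0.1, -0.2]
gripper_width: 0.003
grasp_force: 0.2
```

>>> {"method": "step_arm", "body": {"targets": [[[0, 0, 0, 0, 0, 0.2, -1], [0, 0, 0, 0, 0, 0.2, -1], [0, 0, 0, 0, 0, 0, -1]]]}}

```text
time_s: 5.57
eef_pos: [532.8, 103.0, 165.8]
eef_rot: [-3.112, 0.425, -0.009]
force: [2.7, -1.6, 9.7]
gripper_width: 0.002
grasp_force: 4.7
```

>>> {"method": "step_arm", "body": {"targets": [[[0, 0, 0, 0, 0, -2, -1], [0, 0, 0, 0, 0, -2, -1], [0, 0, 0, -2, 0, -2, -1], [0, 0, 0, -2, 0, 0, -1], [0, 0, 0, 0, 0, 0, -1], [0, 0, 0, 0, 0, 0, -1]]]}}

```text
time_s: 6.07
eef_pos: [492.3, 114.1, 224.1]
eef_rot: [-3.113, 0.424, -0.001]
force: [0.1, 1.5, 0.3]
gripper_width: 0.001
grasp_force: 0.0
```

```bash
python3 - <<'E'
from h import *
from plant import arm
print(arm.pinch_z)
p,r,s=pose(); cw=cal("wrist"); cs=cal("side"); print(p,s["force"])
im=viewer.snapshot("wrist"); sd=viewer.snapshot("side")
print("TCP px wrist",px(cw,p),"side",px(cs,p),px(cs,p+[0,0,30]),"x+11",px(cw,p+r.apply([11,0,0])),px(cw,p+r.apply([11,0,-30])))
a,b=px(cs,p+[0,0,15]).astype(int); b0=max(b-40,0);a0=a-40
o=np.zeros((600,800,3),np.uint8); o[:480,:320]=cv2.resize(im[160:320,200:307],(320,480)); o[:480,320:800]=cv2.resize(sd[b0:b0+80,a0:a0+80],(480,480),interpolation=cv2.INTER_NEAREST)
print("crop side origin",a0,b0,"x6; wrist origin 200,160 x3")
cv2.imwrite("pics/w5.png",cv2.convertScaleAbs(o[:,:,::-1],alpha=1.8))
E
```

```text
18.700000000000003
[492.26228821 114.14335762 224.06701551] [0.11865851 1.47953662 0.26580024]
TCP px wrist [255.62917485 220.6539582 ] side [246.64754373 168.18444281] [246.67250352 160.44958309] x+11 [255.62947488 204.56479691] [255.77317456 223.96959789]
crop side origin 206 124 x6; wrist origin 200,160 x3
```

View pics/w5.png

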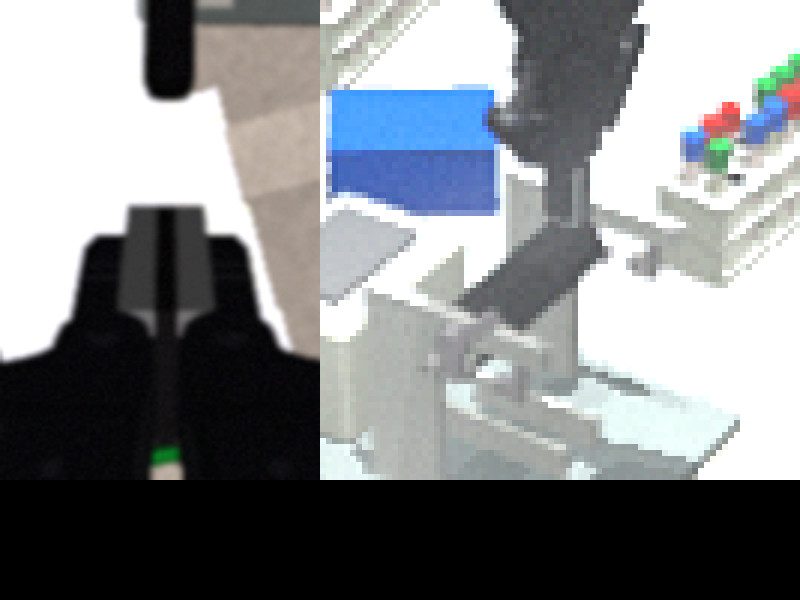

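>>> {"method": "step_arm", "body": {"targets": [[[0, 0, 0, -1, 0, 0, -1], [0, 0, 0, 0, 0, 2.2, -1], [0, 0, 0, 0, 0, 2.2, -1], [0, 0, 0, 0, 0, 2.3, -1], [0, 0, 0, 0.7, 0, -0.28, -1], [0, 0, 0, 0.7, 0, -0.28, -1], [0, 0, 0, 0.7, 0, -0.28, -1], [0, 0, 0, 0.7, 0, -0.28, -1]]]}}

```text
time_s: 6.83
eef_pos: [510.1, 109.3, 170.4]
eef_rot: [-3.112, 0.425, 0.003]
force: [-9.2, 2.2, 6.9]
gripper_width: 0.003
grasp_force: 4.7
```

>>> {"method": "step_arm", "body": {"targets": [[[0, 0, 0, 0.7, 0, -0.28, -1], [0, 0, 0, 0.7, 0, -0.28, -1], [0, 0, 0, 0.7, 0, -0.28, -1], [0, 0, 0, 0.7, 0, -0.28, -1], [0, 0, 0, 0.7, 0, -0.28, -1], [0, 0, 0, 0.7, 0, -0.28, -1]]]}}

```text
time_s: 7.33
eef_pos: [551.1, 97.7, 185.4]
eef_rot: [-3.112, 0.425, 0.001]
force: [-3.2, 1.3, -2.7]
gripper_width: -0.001
grasp_force: 1.9
```

>>> {"method": "step_arm", "body": {"targets": [[[0, 0, 0, 0.7, 0, 0, -1], [0, 0, 0, 0.7, 0, 0, -1], [0, 0, 0, 0.6, 0, 0.05, -1], [0, 0, 0, 0.6, 0, 0.15, -1], [0, 0, 0, 0.7, 0, 0.2, -1], [0, 0, 0, 0.6, 0, 0.2, -1], [0, 0, 0, 0.6, 0, 0.3, -1], [0, 0, 0, 0.6, 0, 0.35, -1], [0, 0, 0, 0.5, 0, 0.4, -1], [0, 0, 0, 0.5, 0, 0.45, -1], [0, 0, 0, 0.45, 0, 0.45, -1]]]}}

```text
time_s: 8.25
eef_pos: [614.1, 80.1, 159.1]
eef_rot: [3.113, -0.425, 0.001]
force: [-3.6, -1.8, 3.2]
gripper_width: -0.002
grasp_force: 2.0
```

>>> {"method": "step_arm", "body": {"targets": [[[0, 0, 0, 0.2, 0, 0.3, -1], [0, 0, 0, 0.2, 0, 0.3, -1], [0, 0, 0, 0.1, 0, 0.3, -1], [0, 0, 0, 0, 0, 0, -1]]]}}

```text
time_s: 8.58
eef_pos: [618.7, 79.2, 150.1]
eef_rot: [-3.112, 0.425, -0.001]
force: [-0.1, 0.2, 1.2]
gripper_width: 0.001
grasp_force: 0.3
```

Still pushing lightly. I'll go on gently to the end stop.

>>> {"method": "step_arm", "body": {"targets": [[[0, 0, 0, 0, 0, 0.2, -1], [0, 0, 0, 0, 0, 0.2, -1], [0, 0, 0, 0, 0, 0, -1]]]}}

```text
time_s: 8.83
eef_pos: [619.1, 79.2, 148.7]
eef_rot: [-3.112, 0.424, -0.006]
force: [-1.9, -0.7, 13.0]
gripper_width: -0.0
grasp_force: 6.6
```

>>> {"method": "step_arm", "body": {"targets": [[[0, 0, 0, 0, 0, 0.2, -1], [0, 0, 0, 0, 0, 0.1, -1], [0, 0, 0, 0, 0, 0, -1]]]}}

```text
time_s: 9.08
eef_pos: [619.4, 79.2, 148.1]
eef_rot: [-3.112, 0.424, -0.01]
force: [-8.9, -0.8, 27.7]
gripper_width: -0.001
grasp_force: 14.2
```

>>> {"method": "step_arm", "body": {"targets": [[[0, 0, 0, 0, 0, -3, -1], [0, 0, 0, 0, 0, -3, -1], [0, 0, 0, 0, 0, -3, -1], [0, 0, 0, 0, 0, -3, -1], [0, 0, 0, -1.4, 2.93, 0, 1], [0, 0, 0, -1.4, 2.93, 0, 1], [0, 0, 0, -1.4, 2.93, 0, 1], [0, 0, -0.121, 0, 0, 0, 1], [0, 0, -0.121, 0, 0, 0, 1], [0, 0, -0.121, 0, 0, 0, 1], [0, 0, -0.121, 0, 0, 0, 1], [0, 0, -0.121, 0, 0, 0, 1]]]}}

```text
time_s: 10.08
eef_pos: [554.0, 6.0, 262.9]
eef_rot: [-3.095, -0.531, 0.001]
force: [0.4, 0.6, 0.5]
gripper_width: 0.999
grasp_force: 0.0
```

>>> {"method": "step_arm", "body": {"targets": [[[0, 0, -0.121, 0, 0, 0, 1], [0, 0, -0.121, 0, 0, 0, 1], [0, 0, -0.121, 0, 0, 0, 1], [0, 0, -0.121, 0, 0, 0, 1], [0, 0, -0.121, 0, 0, 0, 1], [0, 0, -0.121, 0, 0, 0, 1], [0, 0, -0.121, 0, 0, 0, 1], [0, 0, -0.121, 0, 0, 0, 1], [0, 0, 0, 0, 0, 0, 1], [0, 0, 0, 0, 0, 0, 1]]]}}

```text
time_s: 10.92
eef_pos: [554.1, 5.9, 263.0]
eef_rot: [-2.502, -1.899, 0.0]
force: [-0.4, 1.1, -0.0]
gripper_width: 0.994
grasp_force: 0.0
```

```bash
cat >> h.py <<'E'
W=np.array([555.4,5.6,125.]); x=np.array([.963,-.27,0]);y=np.array([.27,.963,0]);u=lambda P:W+P[0]*x+P[1]*y+np.array([0,0,P[2]])
E
python3 - <<'E'
from h import *
p,r,s=pose(); print(p,(p-W)@x,(p-W)@y); to(u([0,0,100]),1.30-np.pi/2)
c=viewer.get_calibration("wrist"); im=viewer.snapshot("wrist"); np.save("pics/w6.npy",im); np.savez("pics/w6c.npz",**c)
cv2.imwrite("pics/w6.png",cv2.resize(im[:,:,::-1],(800,600),interpolation=cv2.INTER_CUBIC))
c=cal("wrist"); S=1/.64
for n,P in (("rolL",[0,65,0]),("rolR",[0,-65,0]),("axL",[0,96,0]),("axR",[0,-96,0]),("frL",[-67,74,28]),("frR",[-67,-74,28]),("h70",[51,87,49]),("pivot",[-12,87,18])): print(n,(px(c,u(P))*S).round())
E
```

```text
[554.11042048   5.88962752 263.04242288] -1.3200645055210147 -0.06927516818324929
TCP [554.1   5.9 263. ] shift cm [0.01 0.13 3.8 ] rows>= 1.0
z axis [-5.e-04  5.e-04 -1.e+00] tool y ang -0.272 j6 0.071
turn z (tool) -0.001 rows 1.0
rolL [400. 169.]
rolR [400. 351.]
axL [400. 119.]
axR [400. 389.]
frL [287. 155.]
frR [302. 380.]
h70 [494. 130.]
pivot [380. 132.]
```

View pics/w6.png

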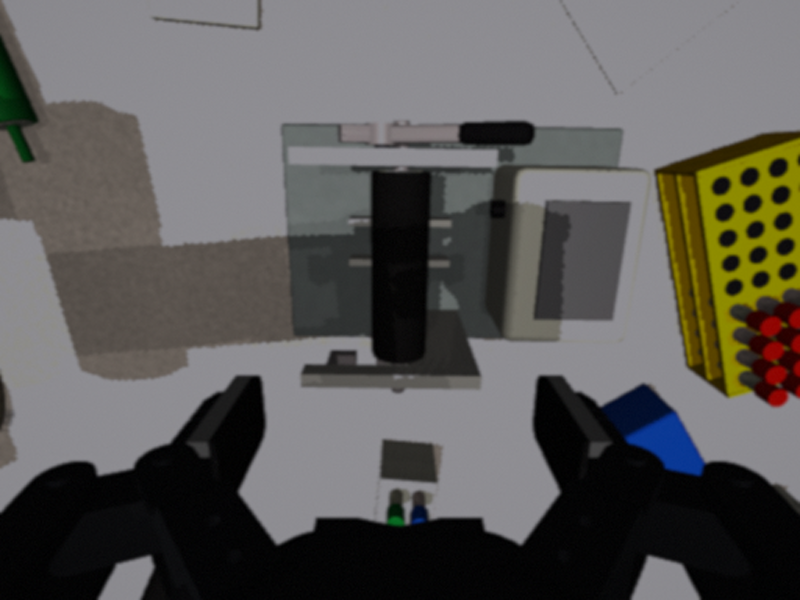

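The lever lies fully back, with its handle at (497,132). The roller is at (401,265), within about 2 px of the prediction. The fingers end about 35 mm short of the nominal TCP, which I'll allow for in the grasp.

>>> {"method": "step_arm", "body": {"targets": [[[0, 0, 0, 0, 0.13, 2.2, 1], [0, 0, 0, 0, 0, 2.2, 1], [0, 0, 0, 0, 0, 2.2, 1], [0, 0, 0, 0, 0, 2.2, 1], [0, 0, 0, 0, 0, 2.2, 1], [0, 0, 0, 0, 0, 2.2, 1], [0, 0, 0, 0, 0, 2.2, 1], [0, 0, 0, 0, 0, 1.5, 1], [0, 0, 0, 0, 0, 0, 1], [0, 0, 0, 0, 0, 0, 1]]]}}

```text
time_s: 11.8
eef_pos: [555.4, 5.3, 94.3]
eef_rot: [-2.5, -1.901, 0.001]
force: [-0.1, -0.4, 0.8]
gripper_width: 1.002
grasp_force: 0.0
```

>>> {"method": "step_arm", "body": {"targets": [[[0, 0, 0, 0, 0, 0.6, 1], [0, 0, 0, 0, 0, 0.6, 1], [0, 0, 0, 0, 0, 0.6, 1], [0, 0, 0, 0, 0, 0, 1]]]}}

```text
time_s: 12.13
eef_pos: [555.0, 5.3, 75.4]
eef_rot: [-2.499, -1.902, 0.002]
force: [0.2, 0.6, -0.6]
gripper_width: 1.0
grasp_force: 0.0
```

>>> {"method": "step_arm", "body": {"targets": [[[0, 0, 0, 0, 0, 0.5, 1], [0, 0, 0, 0, 0, 0, -1], [0, 0, 0, 0, 0, 0, -1], [0, 0, 0, 0, 0, 0, -1], [0, 0, 0, 0, 0, 0, -1], [0, 0, 0, 0, 0, 0, -1], [0, 0, 0, 0, 0, 0, -1], [0, 0, 0, 0, 0, 0, -1], [0, 0, 0, 0, 0, 0, -1]]], "grip_force": 40}}

```text
time_s: 12.88
eef_pos: [555.8, 5.2, 71.8]
eef_rot: [2.499, 1.903, 0.001]
force: [-0.1, 1.1, 4.4]
gripper_width: 0.456
grasp_force: 40.0
```

```bash
python3 - <<'E'
from h import *
p,r,s=pose(); print(p,(p-W)@x,(p-W)@y,s["force"],s["ft_torque"],s["gripper_width"],s["grasp_force"])
a=viewer.snapshot("wrist")[:,60:452]; b=viewer.snapshot("side")
o=np.zeros((600,800,3),np.uint8); o[:392,:400]=cv2.resize(a,(400,392)); q=b[110:210,185:285]; o[:400,400:800]=cv2.resize(q,(400,400),interpolation=cv2.INTER_CUBIC)
cv2.imwrite("pics/w7.png",cv2.convertScaleAbs(o[:,:,::-1],alpha=1.8))
E
```

```text
[555.80390461   5.16626218  71.7739816 ] 0.5060693503486164 -0.3086352808806429 [-0.1373196   1.09472676  4.42446885] [ 0.06040055 -0.06033456 -0.01799884] 0.4560652697762941 40.04671275615692
```

View pics/w7.png

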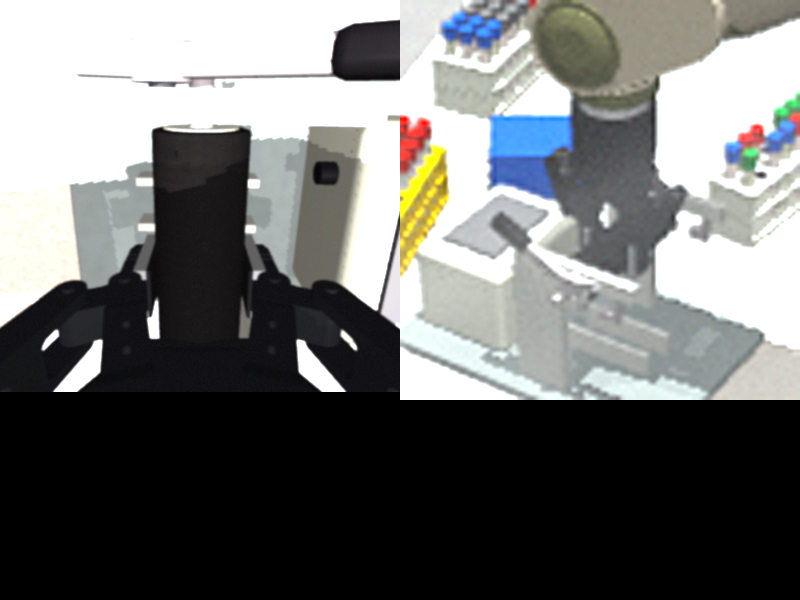

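The roller is gripped at 38.8 mm with 40 N, the pads straddling it at mid-length, and the lever is still open. Now I'll lift about 5 mm (the limit is 7).

>>> {"method": "step_arm", "body": {"targets": [[[0, 0, 0, 0, 0, -0.2, -1], [0, 0, 0, 0, 0, -0.2, -1], [0, 0, 0, 0, 0, 0, -1], [0, 0, 0, 0, 0, 0, -1]]]}}

```text
time_s: 13.32
eef_pos: [555.1, 5.3, 75.0]
eef_rot: [-2.499, -1.903, 0.001]
force: [0.2, -0.7, -3.9]
gripper_width: 0.455
grasp_force: 40.5
```

>>> {"method": "step_arm", "body": {"targets": [[[0, 0, 0, 0, 0, -0.1, -1], [0, 0, 0, 0, -0.4, 0, -1], [0, 0, 0, 0, -0.4, 0, -1], [0, 0, 0, 0, -0.4, 0, -1], [0, 0, 0, 0, 0, 0, -1]]]}}

```text
time_s: 13.73
eef_pos: [543.1, 8.8, 76.3]
eef_rot: [-2.499, -1.903, 0.001]
force: [-0.1, -0.7, -3.7]
gripper_width: 0.456
grasp_force: 40.6
```

>>> {"method": "step_arm", "body": {"targets": [[[0, 0, 0, 0, -0.4, 0, -1], [0, 0, 0, 0, -0.4, 0, -1], [0, 0, 0, 0, -0.4, 0, -1], [0, 0, 0, 0, -0.4, 0, -1], [0, 0, 0, 0, 0, 0, -1], [0, 0, 0, 0, 0, 0, -1]]]}}

```text
time_s: 14.23
eef_pos: [528.4, 12.7, 76.5]
eef_rot: [2.499, 1.904, 0.0]
force: [0.0, 0.6, -3.6]
gripper_width: 0.455
grasp_force: 40.7
```

>>> {"method": "step_arm", "body": {"targets": [[[0, 0, 0, 0, -0.2, 0, -1], [0, 0, 0, 0, -0.2, 0, -1], [0, 0, 0, 0, 0, 0, -1]]]}}

```text
time_s: 14.48
eef_pos: [524.4, 13.9, 76.4]
eef_rot: [-2.499, -1.903, 0.0]
force: [-0.2, -0.3, -3.2]
gripper_width: 0.453
grasp_force: 40.7
```

>>> {"method": "step_arm", "body": {"targets": [[[0, 0, 0, 0, -0.15, 0, -1], [0, 0, 0, 0, -0.15, 0, -1], [0, 0, 0, 0, 0, 0, -1]]]}}

```text
time_s: 14.73
eef_pos: [521.5, 14.6, 76.4]
eef_rot: [-2.499, -1.903, 0.0]
force: [-0.1, 0.0, -3.0]
gripper_width: 0.455
grasp_force: 40.7
```

>>> {"method": "step_arm", "body": {"targets": [[[0, 0, 0, 0, -0.15, 0, -1], [0, 0, 0, 0, -0.15, 0, -1], [0, 0, 0, 0, 0, 0, -1]]]}}

```text
time_s: 14.98
eef_pos: [518.6, 15.4, 76.4]
eef_rot: [-2.499, -1.903, 0.0]
force: [0.5, -0.3, -3.3]
gripper_width: 0.456
grasp_force: 40.7
```

Now at about x = -38, with no contact yet.

>>> {"method": "step_arm", "body": {"targets": [[[0, 0, 0, 0, -0.15, 0, -1], [0, 0, 0, 0, -0.15, 0, -1], [0, 0, 0, 0, 0, 0, -1]]]}}

```text
time_s: 15.23
eef_pos: [515.7, 16.2, 76.4]
eef_rot: [-2.499, -1.903, 0.0]
force: [0.3, 0.6, -4.1]
gripper_width: 0.459
grasp_force: 40.7
```

>>> {"method": "step_arm", "body": {"targets": [[[0, 0, 0, 0, -0.15, 0, -1], [0, 0, 0, 0, -0.15, 0, -1], [0, 0, 0, 0, 0, 0, -1]]]}}

```text
time_s: 15.48
eef_pos: [514.6, 16.5, 76.9]
eef_rot: [2.498, 1.9, 0.005]
force: [7.6, -1.0, -5.5]
gripper_width: 0.455
grasp_force: 41.3
```

>>> {"method": "step_arm", "body": {"targets": [[[0, 0, 0, 0, 0.6, 0, -1], [0, 0, 0, 0, 0.6, 0, -1], [0, 0, 0, 0, 0.6, 0, -1], [0, 0, 0, 0, 0, 0, -1], [0, 0, 0, 0, 0, 0, -1]]]}}

```text
time_s: 15.9
eef_pos: [530.5, 12.1, 76.1]
eef_rot: [-2.499, -1.903, 0.001]
force: [-0.4, -0.7, -3.3]
gripper_width: 0.455
grasp_force: 41.3
```

```bash
python3 - <<'E'
from h import *
p,r,s=pose(); print(p,(p-W)@x,(p-W)@y,s["force"],s["ft_torque"]); to(u([-25.3,0,-48.6]))
q=np.array([514.6,16.5,0])-W;print(q@x)
E
```

```text
[530.50587014  12.10337232  76.14280953] -25.728957584509097 -0.45866751656021937 [-0.38333841 -0.73452839 -3.25485032] [ 0.02775136 -0.01986908  0.00731408]
TCP [530.5  12.1  76.1] shift cm [ 0.05  0.04 -0.03] rows>= 1.0
z axis [-6.e-04  1.e-04 -1.e+00] tool y ang -0.269 j6 0.071
-42.23339999999995
```

>>> {"method": "step_arm", "body": {"targets": [[[0, 0, 0, 0, 0.02, 0.2, -1], [0, 0, 0, 0, 0, 0.2, -1], [0, 0, 0, 0, 0, 0.2, -1], [0, 0, 0, 0, 0, 0.15, -1], [0, 0, 0, 0, 0, 0, -1]]]}}

```text
time_s: 16.32
eef_pos: [530.3, 12.2, 68.5]
eef_rot: [-2.499, -1.903, 0.001]
force: [-0.4, -0.2, -3.0]
gripper_width: 0.458
grasp_force: 41.3
```

>>> {"method": "step_arm", "body": {"targets": [[[0, 0, 0, 0, 0, 0.2, -1], [0, 0, 0, 0, 0, 0.2, -1], [0, 0, 0, 0, 0, 0, -1]]]}}

```text
time_s: 16.57
eef_pos: [530.4, 12.2, 64.5]
eef_rot: [-2.499, -1.903, 0.001]
force: [0.8, 0.6, -3.5]
gripper_width: 0.456
grasp_force: 41.3
```

It has gone into the mouth with no contact. I'll lower it clear.

>>> {"method": "step_arm", "body": {"targets": [[[0, 0, 0, 0, 0, 0.3, -1], [0, 0, 0, 0, 0, 0.3, -1], [0, 0, 0, 0, 0, 0.3, -1], [0, 0, 0, 0, 0, 0, -1]]]}}

```text
time_s: 16.9
eef_pos: [530.2, 12.2, 55.2]
eef_rot: [-2.499, -1.903, 0.001]
force: [0.9, -0.0, -2.6]
gripper_width: 0.455
grasp_force: 41.3
```

>>> {"method": "step_arm", "body": {"targets": [[[0, 0, 0, 0, 0, 0.35, -1], [0, 0, 0, 0, 0, 0.35, -1], [0, 0, 0, 0, 0, 0.35, -1], [0, 0, 0, 0, 0, 0.35, -1], [0, 0, 0, 0, 0, 0, -1]]]}}

```text
time_s: 17.32
eef_pos: [530.2, 12.1, 41.1]
eef_rot: [-2.498, -1.903, 0.001]
force: [0.0, -0.3, -3.4]
gripper_width: 0.456
grasp_force: 41.3
```

>>> {"method": "step_arm", "body": {"targets": [[[0, 0, 0, 0, -0.4, 0, -1], [0, 0, 0, 0, -0.6, 0, -1], [0, 0, 0, 0, -0.8, 0, -1], [0, 0, 0, 0, -0.8, 0, -1], [0, 0, 0, 0, 0, 0, -1]]]}}

```text
time_s: 17.73
eef_pos: [503.8, 19.7, 41.9]
eef_rot: [-2.498, -1.903, 0.001]
force: [-0.5, 1.2, -2.9]
gripper_width: 0.455
grasp_force: 41.4
```

>>> {"method": "step_arm", "body": {"targets": [[[0, 0, 0, 0, -0.8, 0, -1], [0, 0, 0, 0, -1, 0, -1], [0, 0, 0, 0, -1, 0, -1], [0, 0, 0, 0, -1, 0, -1], [0, 0, 0, 0, -1, 0, -1], [0, 0, 0, 0, -1, 0, -1], [0, 0, 0, 0, -0.6, 0, -1], [0, 0, 0, 0, 0, 0, -1]]]}}

```text
time_s: 18.4
eef_pos: [442.8, 36.4, 42.0]
eef_rot: [-2.499, -1.904, 0.001]
force: [0.6, -0.6, -3.8]
gripper_width: 0.459
grasp_force: 41.4
```

```bash
python3 - <<'E'
from h import *
z=np.load("pics/w1c.npz"); c=(z["intrinsics"],cv2.Rodrigues(z["rvec"])[0],z["tvec"].ravel())
f=lambda a:np.array([100,195])+np.array(a)/7-.43
for h in (0,8):
    A=onz(c,f((72,70)),h);B=onz(c,f((650,86)),h); e=(A-B); L=np.linalg.norm(e); e/=L; n=np.array([-e[1],e[0],0]); 
    if n[0]>0:n=-n
    print(h,A,B,L,"ang",np.arctan2(e[1],e[0]),"centre",(A+B)/2+45*n)
# saddle top ears: back ears (left saddle 160..207 , right 523..567), y~107-118 top edge z=47
for a in ((160,107),(207,110),(523,120),(567,122)): print("ear",a,onz(c,f(a),47).round(1))
for a in ((90,195),(138,195),(475,205),(520,205)): print("inner",a,onz(c,f(a),47).round(1))
t=cal("top"); A=onz(t,np.array((302,303))*.64,35);B=onz(t,np.array((337,316))*.64,35);print("top saddles",A.round(),B.round(),(A+B)/2,np.linalg.norm(A-B))
E
```

```text
0 [541.1302587  346.66309747   0.        ] [487.89746582 206.90446123   0.        ] 149.55335716891952 ang 1.206871059755382 centre [472.46105416 292.80131132   0.        ]
8 [542.55290883 341.74424297   8.        ] [490.1671466  204.20942112   8.        ] 147.17369093939706 ang 1.2068710597553816 centre [474.30721961 288.99436401   8.        ]
ear (160, 107) [534.3 302.5  47. ]
ear (207, 110) [530.  292.3  47. ]
ear (523, 120) [503.2 222.8  47. ]
ear (567, 122) [499.3 213.2  47. ]
inner (90, 195) [519.5 328.5  47. ]
inner (138, 195) [515.7 317.7  47. ]
inner (475, 205) [486.8 242.5  47. ]
inner (520, 205) [483.3 232.3  47. ]
top saddles [486. 333.  35.] [455. 248.  35.] [470.58395928 290.40766508  35.        ] 90.20112801641827
```

>>> {"method": "step_arm", "body": {"targets": [[[0, 0, 0, 0, 0, -1.5, -1], [0, 0, 0, 0, 0, -2, -1], [0, 0, 0, 0, 0, -2, -1], [0, 0, 0, 1.5, -0.3, -0.5, -1], [0, 0, 0, 2.5, -0.4, 0, -1], [0, 0, 0, 3, -0.5, 0, -1], [0, 0, 0, 3, -0.5, 0, -1], [0, 0, 0, 3, -0.5, 0, -1], [0, 0, 0, 3, -0.5, 0, -1], [0, 0, 0, 3, -0.5, 0, -1], [0, 0, 0, 3, -0.4, 0, -1], [0, 0, 0, 2.2, -0.3, 0, -1]]]}}

```text
time_s: 19.4
eef_pos: [470.9, 282.1, 101.9]
eef_rot: [-2.498, -1.905, -0.001]
force: [0.3, 0.2, -2.8]
gripper_width: 0.456
grasp_force: 41.5
```

>>> {"method": "step_arm", "body": {"targets": [[[0, 0, 0.05, 1.2, -0.1, 0, -1], [0, 0, 0.043, 0, 0, 0, -1], [0, 0, 0, 0, 0, 0, -1], [0, 0, 0, 0, 0, 0, -1], [0, 0, 0, 0, 0, 0, -1]]]}}

```text
time_s: 19.82
eef_pos: [473.0, 291.1, 101.9]
eef_rot: [2.584, 1.786, -0.0]
force: [0.6, 0.4, -4.1]
gripper_width: 0.453
grasp_force: 41.5
```

```bash
python3 - <<'E'
from h import *
to((472.5,291.5,0),1.207-np.pi/2)
print(pose()[2]["force"])
c=cal("wrist"); im=viewer.snapshot("wrist"); np.save("pics/w8.npy",im)
C=np.array([472.5,291.5,0]); a=np.array([np.cos(1.207),np.sin(1.207),0]); n=np.array([a[1],-a[0],0])
# plate corners on the far (+axis) side, edges: sample brightness profiles along lines crossing them
for nm,P in (("++",(75,45)),("+-",(75,-45)),("-+",(-75,45)),("--",(-75,-45))): print(nm,px(c,C+P[0]*a+P[1]*n).round(),px(c,C+P[0]*a+P[1]*n+[0,0,8]).round())
g=im.max(2)
for off in (0,30,-30):
    pr=[(s,int(cv2.getRectSubPix(im.max(2),(1,1),tuple(map(float,px(c,C+s*a+off*n))))[0,0])) for s in range(60,96,1)]
    print("end edge off",off,[v for _,v in pr])
for off in (68,20):
    for sg in (1,-1):
        print("side edge",off,sg,[int(cv2.getRectSubPix(g,(1,1),tuple(map(float,px(c,C+off*a+sg*s*n))))[0,0]) for s in range(32,60,1)])
# saddle at +46: outer (+52) profile across n at z=47
for ax in (42,46,50,54,58): print("saddle",ax,[int(cv2.getRectSubPix(g,(1,1),tuple(map(float,px(c,C+ax*a+s*n+[0,0,47]))))[0,0]) for s in range(-40,41,2)])
E
```

```text
TCP [473.  291.1 101.9] shift cm [ 0.02 -0.06 10.19] rows>= 3.0
z axis [-0.e+00 -1.e-04 -1.e+00] tool y ang -0.361 j6 0.702
turn z (tool) 0.002 rows 1.0
[ 0.57227026  0.41973007 -4.05518434]
++ [304.  98.] [306.  98.]
+- [204.  98.] [202.  98.]
-+ [297. 248.] [298. 252.]
-- [211. 248.] [210. 251.]
end edge off 0 [168, 168, 168, 168, 168, 168, 168, 168, 169, 168, 168, 168, 168, 168, 167, 167, 168, 168, 168, 168, 168, 167, 167, 167, 167, 168, 168, 168, 167, 167, 167, 167, 166, 166, 167, 166]
end edge off 30 [137, 137, 138, 138, 138, 138, 138, 138, 139, 138, 139, 139, 139, 138, 126, 111, 114, 125, 127, 124, 123, 123, 123, 124, 124, 123, 130, 149, 166, 172, 173, 172, 171, 172, 172, 172]
end edge off -30 [173, 174, 173, 172, 173, 173, 173, 172, 173, 173, 173, 173, 173, 173, 168, 161, 157, 168, 172, 172, 172, 172, 171, 172, 173, 173, 173, 172, 172, 172, 172, 173, 172, 173, 173, 173]
side edge 68 1 [139, 140, 143, 149, 158, 168, 172, 174, 172, 173, 173, 172, 171, 165, 153, 151, 166, 172, 173, 173, 173, 173, 172, 172, 172, 173, 173, 173]
side edge 68 -1 [173, 173, 173, 174, 173, 173, 172, 17
[... 603 characters left out ...]
, 17, 16, 18, 16, 15, 16, 18, 18, 18, 18, 17, 17, 16, 17, 17, 17, 16, 16, 17, 16, 15, 14, 15, 16, 14, 11, 12, 10, 11, 83]
saddle 50 [173, 166, 140, 24, 8, 12, 12, 12, 13, 13, 14, 15, 15, 14, 14, 14, 14, 13, 15, 15, 16, 14, 15, 14, 14, 14, 13, 13, 13, 15, 13, 13, 14, 13, 12, 13, 13, 11, 10, 10, 81]
saddle 54 [173, 153, 165, 75, 18, 7, 5, 23, 63, 87, 103, 117, 115, 115, 106, 102, 100, 103, 92, 95, 95, 98, 98, 96, 96, 95, 95, 95, 103, 103, 95, 101, 104, 99, 73, 37, 7, 12, 33, 64, 114]
saddle 58 [173, 161, 171, 173, 173, 173, 172, 170, 166, 155, 146, 140, 136, 131, 120, 120, 103, 93, 119, 157, 168, 172, 168, 155, 133, 100, 96, 107, 110, 113, 117, 123, 130, 132, 136, 137, 139, 138, 138, 120, 127]
```

The plate's edges fall at +75.5 and at +46.5/-45.7 mm, so the cradle pose is good to about 1 mm. I'll lower the roller onto it.

>>> {"method": "step_arm", "body": {"targets": [[[0, 0, 0, 0, -0.05, 2, -1], [0, 0, 0, 0, 0, 2.2, -1], [0, 0, 0, 0, 0, 2.2, -1], [0, 0, 0, 0, 0, 1.6, -1], [0, 0, 0, 0, 0, 1, -1], [0, 0, 0, 0, 0, 0.6, -1], [0, 0, 0, 0, 0, 0, -1], [0, 0, 0, 0, 0, 0, -1]]]}}

```text
time_s: 20.53
eef_pos: [472.8, 291.8, 6.6]
eef_rot: [2.585, 1.785, 0.002]
force: [0.6, 0.2, -2.6]
gripper_width: 0.456
grasp_force: 41.4
```

>>> {"method": "step_arm", "body": {"targets": [[[0, 0, 0, 0, 0, 0.25, -1], [0, 0, 0, 0, 0, 0.25, -1], [0, 0, 0, 0, 0, 0, -1]]]}}

```text
time_s: 20.78
eef_pos: [472.4, 291.7, 0.9]
eef_rot: [2.585, 1.785, 0.0]
force: [-0.4, -0.4, -3.4]
gripper_width: 0.451
grasp_force: 41.4
```

>>> {"method": "step_arm", "body": {"targets": [[[0, 0, 0, 0, 0, 0.2, -1], [0, 0, 0, 0, 0, 0, -1]]]}}

```text
time_s: 20.95
eef_pos: [472.3, 291.7, -1.2]
eef_rot: [-2.585, -1.785, 0.0]
force: [-0.2, 0.1, -3.8]
gripper_width: 0.458
grasp_force: 41.4
```

>>> {"method": "step_arm", "body": {"targets": [[[0, 0, 0, 0, 0, 0.15, -1], [0, 0, 0, 0, 0, 0, -1]]]}}

```text
time_s: 21.12
eef_pos: [472.6, 291.8, -2.4]
eef_rot: [2.585, 1.785, 0.001]
force: [0.6, 0.2, -1.8]
gripper_width: 0.459
grasp_force: 41.6
```

>>> {"method": "step_arm", "body": {"targets": [[[0, 0, 0, 0, 0, 0.1, -1], [0, 0, 0, 0, 0, 0, -1]]]}}

```text
time_s: 21.28
eef_pos: [472.7, 291.7, -2.6]
eef_rot: [2.584, 1.786, 0.001]
force: [-2.4, -1.3, 6.1]
gripper_width: 0.452
grasp_force: 42.3
```

The roller is seated at the predicted height. I'll release it and lift away.

>>> {"method": "step_arm", "body": {"targets": [[[0, 0, 0, 0, 0, -0.05, 0.2], [0, 0, 0, 0, 0, 0, 0.5], [0, 0, 0, 0, 0, 0, 1], [0, 0, 0, 0, 0, 0, 1], [0, 0, 0, 0, 0, 0, 1], [0, 0, 0, 0, 0, 0, 1], [0, 0, 0, 0, 0, 0, 1]]]}}

```text
time_s: 21.87
eef_pos: [472.4, 291.7, -3.2]
eef_rot: [2.585, 1.785, -0.0]
force: [-0.6, 0.2, 0.2]
gripper_width: 0.998
grasp_force: 0.0
```

>>> {"method": "step_arm", "body": {"targets": [[[0, 0, 0, 0, 0, -0.5, 1], [0, 0, 0, 0, 0, -1.5, 1], [0, 0, 0, 0, 0, -2.5, 1], [0, 0, 0, 0, 0, -2.5, 1], [0, 0, 0, 0, 0, -3, 1], [0, 0, 0, 0, 0, -3, 1], [0, 0, 0, 0, 0, -3, 1], [0, 0, 0, 0, 0, -3, 1], [0, 0, 0, 0, 0, 0, 1], [0, 0, 0, 0, 0, 0, 1]]]}}

```text
time_s: 22.7
eef_pos: [472.9, 291.9, 188.5]
eef_rot: [2.584, 1.785, 0.005]
force: [0.6, -0.3, -0.6]
gripper_width: 1.004
grasp_force: 0.0
```

```bash
python3 - <<'E'
from h import *
p,r,s=pose(); c=cal("wrist"); im=viewer.snapshot("wrist"); g=im.max(2); print(p,s["force"],s["gripper_width"],s["time_s"])
C=np.array([472.5,291.5,0]); a=np.array([np.cos(1.207),np.sin(1.207),0]); n=np.array([a[1],-a[0],0])
print("roller ends px",px(c,C+65*a+[0,0,50]),px(c,C-65*a+[0,0,50]))
q0=px(c,C+[0,0,50]).astype(int); m=np.zeros_like(g); m[60:215,q0[0]-60:q0[0]+60]=(g[60:215,q0[0]-60:q0[0]+60]<45)*255
m=cv2.morphologyEx(m,cv2.MORPH_OPEN,np.ones((9,9),np.uint8))
k=max(cv2.findContours(m,0,2)[0],key=cv2.contourArea); print(cv2.minAreaRect(k),cv2.boundingRect(k))
f=lambda s,o,z:int(cv2.getRectSubPix(g,(1,1),tuple(map(float,px(c,C+s*a+o*n+[0,0,z]))))[0,0])
print("axial top line z70 +",[f(s,0,70) for s in range(55,80)]);print("axial -",[f(-s,0,70) for s in range(55,80)])
print("across",[f(30,o,50) for o in range(-36,37,2)])
# lever & unit check from side/top: dark handle in open place
t=cal("top"); T=viewer.snapshot("top").max(2); T0=np.load("pics/top0.npy").max(2)
H=u([51,87,49]); q=px(t,H).round().astype(int); print("handle top",q,T[q[1]-2:q[1]+3,q[0]-6:q[0]+7])
E
```

```text
[472.85376039 291.9111011  188.50358092] [ 0.57590716 -0.28108178 -0.59092563] 1.0039716028423504 22.7
roller ends px [254.16494605 109.09619281] [254.11629057 225.41181236]
((254.0, 162.0), (104.0, 38.0), 90.0) (235, 110, 39, 105)
axial top line z70 + [10, 10, 10, 12, 10, 11, 11, 13, 11, 23, 59, 99, 118, 123, 122, 123, 123, 123, 122, 122, 122, 122, 123, 122, 122]
axial - [6, 5, 4, 4, 5, 4, 4, 7, 15, 29, 48, 55, 58, 58, 57, 56, 58, 58, 57, 56, 57, 58, 56, 57, 57]
across [126, 127, 127, 126, 126, 127, 127, 125, 95, 26, 6, 7, 6, 9, 10, 9, 12, 11, 10, 12, 9, 10, 10, 8, 8, 8, 6, 6, 42, 89, 103, 114, 110, 100, 99, 99, 100]
handle top [262 148] [[126 125 123 120  86  39  16  14  53  82  89  89  86]
 [125 125 124 118  75  29  12  23  63  85  78  68  65]
 [125 127 122 109  62  22  11  25  73  88  70  56  52]
 [124 125 122  98  53  18  14  45  89 103  83  57  52]
 [126 124 120  83  38  13  21  64 106 116  98  70  68]]
```

The roller's ends read +65 and -64.5 mm along the saddles, so it is centred. The handle is still in the open position, and the gripper is clear.

```bash
python3 -c "
from plant import ticket
print(ticket.finish_job())"
```

```text
the job is handed in; nothing more can be done
None
```

The roller is out of the unit and lies in the cradle, centred to about 1 mm. The lever is fully open, and I kept the arm clear of the rack, jar and tip box but did not re-check them at the end. The job was handed in at about 23 s of the 67 s allowed.

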